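# Scan the weld seam under a bracket's lip with a pencil probe

## Task

Take the pencil probe from its stand and, with it leaned back to pass under the bracket's overhanging lip, draw its sprung tip along the whole weld seam at the foot of the folded web, from the stud end round the fold to the other end, slowly (about 2 cm/s) and gently, keeping the tip in the corner and the spring partly pressed in but never bottomed hard. Then hang the probe back in its stand by the collar and let go; keep the gripper off the bracket and leave the two bottles and the V anvil standing where they are.

Things in the scene. Friction and masses are not known exactly. Their poses are not given: they have to be found in the camera images.
- bracket: Fixed welded steel bracket. Origin: centre of the underside of its base, 110 (x) x 150 (y) x 8 mm, z up. On it a web 6 mm thick, 64 mm high, folded 30 degrees in plan: two 62 mm legs meet at x = +22, y = 0 and run from there to +y and -y, each leaning 15 degrees to -x, the open side. The weld seam is the inside corner at the web's foot on the open side. Two ribs behind.
- lip (a point): Middle of the front edge of the overhanging lip, at the fold, at the height of its underside, 72 mm above the worktop. The lip is 6 mm thick and overhangs the open side by 20 mm along the whole top of the web; the seam lies under it.
- stud (a point): Top centre of the round stud, 10 mm across, 14 mm high above the base plate, that marks the start end of the seam (bracket x = -18, y = +66 mm).
- stand: Fixed probe stand: round base 70 mm across, one post at its +x side (x 22 to 30 mm), top plate 56 x 44 x 8 mm whose top is 82 mm above the worktop, with a 16 mm through hole on the origin's vertical axis. Origin: centre of the underside of the base, z up.
- stand_hole (a point): Centre of the mouth of the stand's hole, on the top of the plate, 82 mm above the worktop.
- probe: Loose pencil probe, 0.07 kg, round, 124 mm long, hanging upright in the stand. Origin: centre of its collar's underside; z along it to the handle. Collar 28 mm across, z 0 to 6 mm; eight-sided black handle 18 mm across, z 6 to 58 (grip here); shaft 8 mm across, z 0 to -46; then a sprung plunger 4.4 mm across with an 8 mm ball, centre at z = -62 when extended.
- tip (a point): Centre of the probe's 8 mm ball tip (moves with the plunger).
- plunger (a joint): Travel of the sprung plunger into the probe, m: 0 extended, 0.009 at its stop; about 0.5 N to begin, 2.3 N at 0.005, 3.7 N at the stop.
- etchant: Bystander: large brown dropper bottle, 46 mm across, 120 mm tall, standing at one front flank of the bracket. Origin: centre of its underside.
- anvil: Bystander: steel V anvil on a round foot, 52 mm across, 40 mm tall, standing at the other front flank. Origin: centre of its underside.
- vial: Bystander: small dropper bottle with a picture label, 34 mm across, 102 mm tall, standing upright close to the stand. Origin: centre of its underside.
- seam_0 (a point): Seam point 0 of 0 to 8: where the centre of the ball tip is when the ball lies snugly in the inside corner; the start, at the stud end. Points are 12 mm apart; seam_0 to seam_4 lie on one straight leg, seam_4 to seam_8 on the other.
- seam_1 (a point): Seam point 1 of 0 to 8: where the centre of the ball tip is when the ball lies snugly in the inside corner. Points are 12 mm apart; seam_0 to seam_4 lie on one straight leg, seam_4 to seam_8 on the other.
- seam_2 (a point): Seam point 2 of 0 to 8: where the centre of the ball tip is when the ball lies snugly in the inside corner. Points are 12 mm apart; seam_0 to seam_4 lie on one straight leg, seam_4 to seam_8 on the other.
- seam_3 (a point): Seam point 3 of 0 to 8: where the centre of the ball tip is when the ball lies snugly in the inside corner. Points are 12 mm apart; seam_0 to seam_4 lie on one straight leg, seam_4 to seam_8 on the other.
- seam_4 (a point): Seam point 4 of 0 to 8: where the centre of the ball tip is when the ball lies snugly in the inside corner; at the fold. Points are 12 mm apart; seam_0 to seam_4 lie on one straight leg, seam_4 to seam_8 on the other.
- seam_5 (a point): Seam point 5 of 0 to 8: where the centre of the ball tip is when the ball lies snugly in the inside corner. Points are 12 mm apart; seam_0 to seam_4 lie on one straight leg, seam_4 to seam_8 on the other.
- seam_6 (a point): Seam point 6 of 0 to 8: where the centre of the ball tip is when the ball lies snugly in the inside corner. Points are 12 mm apart; seam_0 to seam_4 lie on one straight leg, seam_4 to seam_8 on the other.
- seam_7 (a point): Seam point 7 of 0 to 8: where the centre of the ball tip is when the ball lies snugly in the inside corner. Points are 12 mm apart; seam_0 to seam_4 lie on one straight leg, seam_4 to seam_8 on the other.
- seam_8 (a point): Seam point 8 of 0 to 8: where the centre of the ball tip is when the ball lies snugly in the inside corner; the finish. Points are 12 mm apart; seam_0 to seam_4 lie on one straight leg, seam_4 to seam_8 on the other.

How it is judged:
On the way, in this order (a step that is already met when the one before it is completed fails the run):
1. the ball tip rests on the seam at point 0 (centre within 5 mm), plunger pressed in 0.8 to 8.5 mm, tip touching the bracket (distance between tip and seam_0 below 0.005 m and value of joint plunger between 0.0008 and 0.0085 m and contact force between probe and bracket above 0.2 N), for 0.1 s.
2. the ball tip rests on the seam at point 1 (centre within 5 mm), plunger pressed in 0.8 to 8.5 mm, tip touching the bracket (distance between tip and seam_1 below 0.005 m and value of joint plunger between 0.0008 and 0.0085 m and contact force between probe and bracket above 0.2 N), for 0.1 s.
3. the ball tip rests on the seam at point 2 (centre within 5 mm), plunger pressed in 0.8 to 8.5 mm, tip touching the bracket (distance between tip and seam_2 below 0.005 m and value of joint plunger between 0.0008 and 0.0085 m and contact force between probe and bracket above 0.2 N), for 0.1 s.
4. the ball tip rests on the seam at point 3 (centre within 5 mm), plunger pressed in 0.8 to 8.5 mm, tip touching the bracket (distance between tip and seam_3 below 0.005 m and value of joint plunger between 0.0008 and 0.0085 m and contact force between probe and bracket above 0.2 N), for 0.1 s.
5. the ball tip rests on the seam at point 4 (centre within 5 mm), plunger pressed in 0.8 to 8.5 mm, tip touching the bracket (distance between tip and seam_4 below 0.005 m and value of joint plunger between 0.0008 and 0.0085 m and contact force between probe and bracket above 0.2 N), for 0.1 s.
6. the ball tip rests on the seam at point 5 (centre within 5 mm), plunger pressed in 0.8 to 8.5 mm, tip touching the bracket (distance between tip and seam_5 below 0.005 m and value of joint plunger between 0.0008 and 0.0085 m and contact force between probe and bracket above 0.2 N), for 0.1 s.
7. the ball tip rests on the seam at point 6 (centre within 5 mm), plunger pressed in 0.8 to 8.5 mm, tip touching the bracket (distance between tip and seam_6 below 0.005 m and value of joint plunger between 0.0008 and 0.0085 m and contact force between probe and bracket above 0.2 N), for 0.1 s.
8. the ball tip rests on the seam at point 7 (centre within 5 mm), plunger pressed in 0.8 to 8.5 mm, tip touching the bracket (distance between tip and seam_7 below 0.005 m and value of joint plunger between 0.0008 and 0.0085 m and contact force between probe and bracket above 0.2 N), for 0.1 s.
9. the ball tip rests on the seam at point 8 (centre within 5 mm), plunger pressed in 0.8 to 8.5 mm, tip touching the bracket (distance between tip and seam_8 below 0.005 m and value of joint plunger between 0.0008 and 0.0085 m and contact force between probe and bracket above 0.2 N), for 0.1 s.
At the end, for the whole second after the job is handed in: Seam scanned in order; the probe hangs released, at rest in the stand: collar on the plate (within 4 mm in height, 7 mm of the hole centre, 0.12 rad of upright), plunger extended; bottles and anvil upright (0.15 rad) within 15 mm of where they stood (horizontal distance between probe and stand_hole below 0.007 m and z of probe in the frame of stand_hole between -0.003 and 0.004 m and angle between probe's own z axis and vertical below 0.12 rad and linear speed of probe below 0.02 m/s and value of joint plunger below 0.001 m and distance of each of etchant, anvil, vial from where it was at the start of the episode below 0.015 m and angle between each of etchant, anvil, vial's own z axis and vertical below 0.15 rad); the robot touches nothing.
It fails at once if the probe moves faster than 5 cm/s while touching the bracket (contact force between probe and bracket above 0.2 N and linear speed of probe above 0.05 m/s).
It fails at once if the probe presses on the bracket with more than 12 N (contact force between probe and bracket above 12 N).
It fails at once if the gripper or arm bears on the bracket with more than 3 N (contact force between any of the fingers, the arm and bracket above 3 N).
It fails at once if a bottle or the anvil is moved more than 15 mm (distance of any of etchant, anvil, vial from where it was at the start of the episode above 0.015 m).
It also fails if it takes over 67 s, if anything falls off the work surface, if the arm or the gripper's body presses on something with over 40 N, if the wrist force passes 120 N, or if a joint passes its speed limit or range.

## Robot

A 6-joint arm with a two-finger parallel gripper is mounted at the origin on a cart in front of the work surface, level with it; the furniture and walls round the work are solid. World frame = base frame: x ahead of the robot, y to its left, z up, the work surface at z = 0. Lengths are in m, angles in rad, forces in N, time in s.
With the tool pointing down it reaches from about 0.4 to 0.825 m from the base axis. Payload 7 kg.
Tool frame: the origin (TCP) lies between the finger pads; the fingertips stand 8 mm ahead of it and the grasp point (between the pads) lies 11 mm behind it (env.nose_length is the z of the fingertips in the tool frame, in m); z points along the fingers, y is the line along which they close (so a half turn about z gives the same grasp; the last joint's range is limited). The gripper opens to 85 mm and grips with 20 to 120 N. Pads are 22 mm wide; open, the fingers measure 114 mm over their backs; the gripper's body (76 mm by 85 mm) begins 54 mm behind the grasp point. The pads swing forward as they close: fully open they stand 13 mm farther back than shut.
Start: joints at [1.399, 0.359, 0.012, 0, -1.224, -0.288], TCP at [0.3, 0.605, 0.239] pointing down, gripper open.
Joint ranges: [-3.07, 3.07], [-1.43, 2.12], [-1.02, 1.25], [-3.03, 1.67], [-3.05, -0], [-3.03, 3.03]. Speed limits (rad/s): [2.39, 2.39, 3.01, 3.14, 3.14, 3.14].

## Interface

Orientations are given as a rotation vector (axis times angle).
In Python, from workcell import env gives the robot as it stands.
- The arm moves only by the tool drive_tool, never from a script. Its argument "increments" is a list of rows, each a list of 3 entries, a list of its own where there are three numbers: the finger opening in mm, from 0 to 85.4, then the shift along the tool's x, y, z in mm, then the turn about the tool's z in degrees. A call has 1 to 20 rows; each row shifts and turns the commanded pose from where the row before left it, along the tool's axes as they then stand; what a row does not reach is not made up. A row lasts 1/8 s, in which the tool goes at most 62.5 mm and 10.7 degrees, less where a joint would pass 70% of its speed; a pose out of reach is approached as far as the arm can. A call is refused whole if a number of a shift passes 62.5 or a number of a turn 10.7, either way. A call with a gripper value outside its range is refused whole. The fingers move at their own pace and stop on an object; "newtons" is the grip in N (left out, the last holds). Time passes only in rows, so rows that do not move let the fingers close. It gives the time, the measured TCP pose, the force, the opening and the grip force at its end, in the units of the state.
- env.observe(): the state, without advancing time (a new reading comes with each control period).
- env.read_camera(name): name is "scene" or "top" or "wrist"; returns a dict with "image" (400x640x3 uint8, red, green, blue), "mtx" (3x3 intrinsics, pixels), "T" (4x4, takes a point from camera to world coordinates). Camera axes: x right, y up, looking along -z (the intrinsics and any distortion apply to the point x, -y, -z); pixel columns grow to the right and rows downward; lengths in m; the calibration is good to about 2 mm. A picture is of the moment at which its call begins. There is no depth.
- env.close_job(): hands the job in; it is judged then, once.
The state is a dict: "time_s": time; "qpos": joint angles; "qvel": joint speeds; "joint_efforts": joint torques, N m; "tool_pos": TCP position; "eef_rot": TCP orientation; "ft_force": force on the tool from outside, world axes, zero at the start; "ft_torque": the same for the moment, N m; "grip_width": finger opening in m; "finger_force": force on a finger pad.
Only numpy, scipy, OpenCV 4.12 (cv2) and the standard library are available. Lean on these libraries where they do the work, as an engineer would, in place of code of your own. Each camera call takes 0.05 s, during which the arm holds its last target. There are 200 camera calls.

## Working session

There is one attempt and no reset: what is moved stays moved. The work goes in short steps, Python scripts to look and compute and a tool call to move; the robot and the scene stay as the last step left them, time stands still between calls to the robot, and variables do not carry over. Pictures are saved under pics/ and viewed, at most 10 in all, crops included, and the job is handed in when it is done.

Besides the shell and the picture viewer there is one more tool, called after "Request:" as name(argument=value, ...) on one line, values as JSON. drive_tool: Moves the arm, as the interface text tells. Its arguments: {"type":"object","properties":{"increments":{"type":"array"},"newtons":{"type":"number"}},"required":["increments"]}

```bash
ls; mkdir -p pics; python3 - <<'E'
from workcell import env
import cv2,numpy as np,pickle
s=env.observe(); print(s['tool_pos'],s['eef_rot'],s['grip_width'],env.nose_length)
d={}
for n in ['scene','top','wrist']:
    r=env.read_camera(n); d[n]=r; cv2.imwrite(f'pics/{n}0.png',r['image'][:,:,::-1]); print(n,r['mtx'].round(1).tolist(),r['T'].round(3).tolist(),[k for k in r])
pickle.dump(d,open('cams0.pkl','wb'))
E
```

```text
pics
[0.29936855 0.60449043 0.23836862] [ 3.05730581e+00 -7.15740892e-01 -3.48569787e-04] 0.08550105454187053 0.008
scene [[429.6, 0.0, 322.3], [0.0, 429.6, 198.7], [0.0, 0.0, 1.0]] [[0.828, 0.323, -0.458, 0.074], [-0.56, 0.49, -0.668, -0.637], [0.008, 0.81, 0.587, 0.702], [0.0, 0.0, 0.0, 1.0]] ['image', 'mtx', 'T']
top [[361.2, 0.0, 324.4], [0.0, 361.2, 198.4], [0.0, 0.0, 1.0]] [[-0.015, 0.992, -0.128, 0.481], [-1.0, -0.015, 0.008, 0.082], [0.006, 0.128, 0.992, 0.926], [0.0, 0.0, 0.0, 1.0]] ['image', 'mtx', 'T']
wrist [[286.1, 0.0, 320.0], [0.0, 286.1, 203.0], [0.0, 0.0, 1.0]] [[-0.444, 0.855, 0.268, 0.368], [-0.896, -0.424, -0.131, 0.571], [0.002, -0.299, 0.954, 0.372], [0.0, 0.0, 0.0, 1.0]] ['image', 'mtx', 'T']
```

View pics/top0.png

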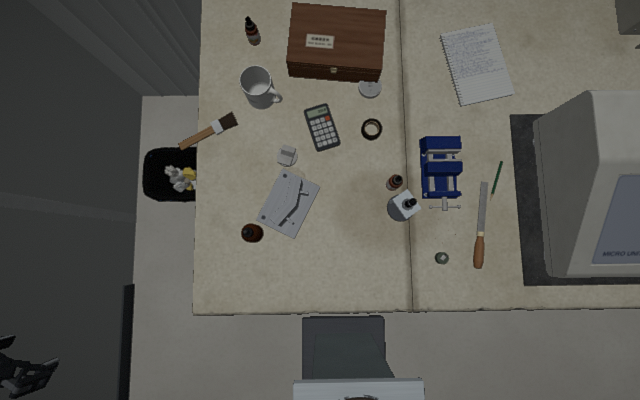

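View pics/scene0.png

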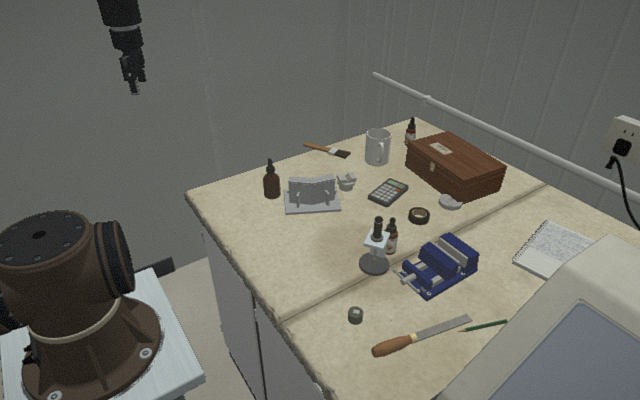

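```bash
python3 - <<'E'
import cv2,numpy as np,pickle
d=pickle.load(open('cams0.pkl','rb'))
t=d['top']['image'][140:250,230:350,::-1]; t2=d['top']['image'][160:230,375:435,::-1]; s=d['scene']['image'][150:285,255:415,::-1]
a=cv2.resize(t,None,fx=5,fy=5,interpolation=cv2.INTER_CUBIC)
cv2.imwrite('pics/c1.png',a)
b=cv2.resize(s,None,fx=3,fy=3,interpolation=cv2.INTER_CUBIC); c=cv2.resize(t2,None,fx=5,fy=5,interpolation=cv2.INTER_CUBIC)
h=np.zeros((405,480+300,3),np.uint8); h[:405,:480]=b; h[:350,480:]=c; cv2.imwrite('pics/c2.png',h)
E
```

```text
(no output)
```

View pics/c1.png

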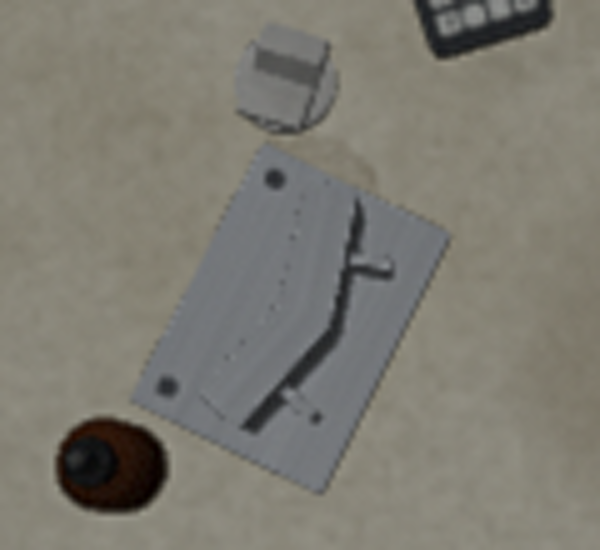

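View pics/c2.png

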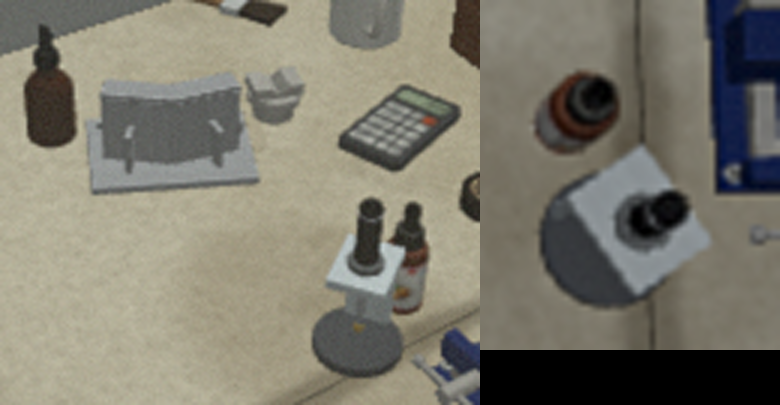

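```bash
cat > h.py <<'E'
import numpy as np,pickle
def ray(c,uv,z):
    p=np.array([*uv,1.0]); d=np.linalg.solve(np.array(c['mtx']),p); d[1:]*=-1
    T=np.array(c['T']); w=T[:3,:3]@d; o=T[:3,3]; return o+w*(z-o[2])/w[2]
def proj(c,P):
    T=np.array(c['T']); q=T[:3,:3].T@(np.array(P)-T[:3,3]); q=q*[1,-1,-1]; m=np.array(c['mtx'])@q; return m[:2]/m[2]
E
python3 - <<'E'
from h import *
np.set_printoptions(precision=4,suppress=True)
d=pickle.load(open('cams0.pkl','rb')); t=d['top'];s=d['scene']
o=lambda u,v:(230+(u+.5)/5-.5,140+(v+.5)/5-.5)
C=[ray(t,o(*p),.008) for p in [(262,143),(452,235),(322,494),(133,402)]]
C=np.array(C);print(C,C.mean(0),[np.linalg.norm(C[i]-C[i-1]) for i in range(4)])
print('holes',ray(t,o(275,178),.008),ray(t,o(167,387),.008),ray(t,o(317,417),.008))
print('anvil',ray(t,o(287,85),.02),'etch cap',ray(t,o(90,462),.12),'body',ray(t,o(112,465),.03))
print('handle top',ray(t,(413.4,201.6),.14),ray(s,(379,218),.14))
print('collar',ray(t,(407,204),.087),ray(s,(377,238),.086))
P=np.array([ray(t,p,.082) for p in [(407.4,189),(421,208),(407,219.6),(392.4,198)]]);print(P,P.mean(0),[np.linalg.norm(P[i]-P[i-1]) for i in range(4)])
print('base',ray(s,(374,263.7),.008)); print('vial cap',ray(t,(375+110/5,160+95/5),.102),ray(s,(255+412/3,150+212/3),.1))
E
```

```text
[[0.6798 0.183  0.008 ]
 [0.6302 0.0854 0.008 ]
 [0.4987 0.1529 0.008 ]
 [0.5467 0.2486 0.008 ]] [0.5889 0.1675 0.008 ] [np.float64(0.14841050002535242), np.float64(0.10954835457325655), np.float64(0.14774843750552508), np.float64(0.10704089879455884)]
holes [0.6613 0.1763 0.008 ] [0.554  0.2314 0.008 ] [0.5376 0.1552 0.008 ]
anvil [0.7074 0.1689 0.02  ] etch cap [0.5123 0.247  0.12  ] body [0.5141 0.2546 0.03  ]
handle top [ 0.5724 -0.1196  0.14  ] [ 0.5734 -0.1203  0.14  ]
collar [ 0.5732 -0.1179  0.087 ] [ 0.5724 -0.1219  0.086 ]
[[ 0.6094 -0.1216  0.082 ]
 [ 0.5638 -0.1516  0.082 ]
 [ 0.537  -0.1174  0.082 ]
 [ 0.5885 -0.0852  0.082 ]] [ 0.5747 -0.119   0.082 ] [np.float64(0.04197966020959218), np.float64(0.054597815450595756), np.float64(0.04341587470405993), np.float64(0.06070024334775055)]
base [ 0.5725 -0.1213  0.008 ]
vial cap [ 0.6302 -0.0937  0.102 ] [ 0.6276 -0.1074  0.1   ]
```

Request:
drive_tool(increments=[[50,[30,11,4],0],[50,[42,15,5],0],[50,[42,15,5],0],[50,[42,15,5],0],[50,[42,15,5],0],[50,[42,15,5],0],[50,[42,15,5],0],[50,[42,15,5],0],[50,[42,15,5],0],[50,[42,15,5],0],[50,[32,12,5],0],[50,[15,5,4],0],[50,[0,0,0],0],[50,[0,0,0],0]])

```text
time_s: 1.9
tool_pos: [0.6345, 0.2576, 0.1813]
eef_rot: [-3.059, 0.715, 0.0]
ft_force: [0.9, 0.9, -0.4]
grip_width: 0.0498
finger_force: 0.0
```

```bash
python3 - <<'E'
from workcell import env
import cv2,pickle
s=env.observe(); print(s['time_s'],s['tool_pos'],s['eef_rot'],s['qpos'],s['grip_width'],s['ft_force'])
r=env.read_camera('wrist'); t=env.read_camera('top');pickle.dump((r,t),open('w1.pkl','wb'))
cv2.imwrite('pics/w1.png',cv2.resize(r['image'][:,:,::-1],(800,500),interpolation=cv2.INTER_CUBIC))
E
```

```text
1.9 [0.63451913 0.25756506 0.18134719] [-3.05903395e+00  7.15088154e-01  1.44902609e-04] [ 6.69407900e-01  4.11858184e-01 -4.23899661e-02 -1.42591300e-04
 -1.11653526e+00  4.42172738e-01] 0.049846741836344244 [ 0.87756979  0.94570049 -0.37041195]
```

View pics/w1.png

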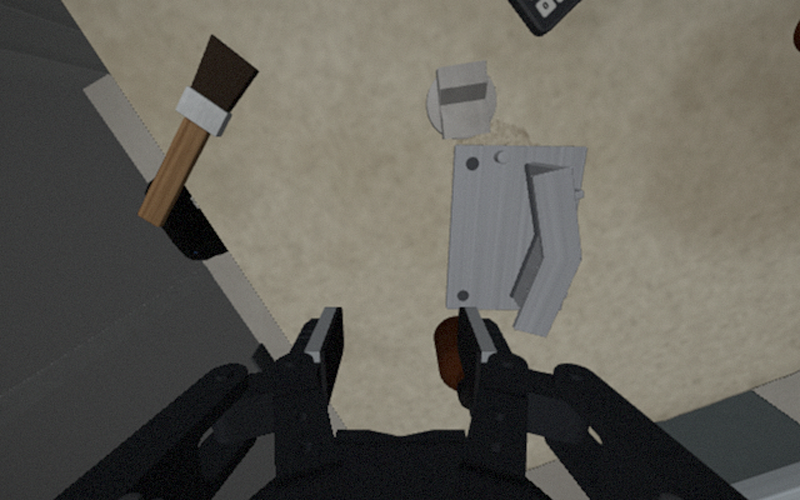

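```bash
cat >> h.py <<'E'
import cv2
yb=np.deg2rad(-26.8)
O=np.array([.589,.1675])
def bw(x,y,z,O=O,a=yb):  # bracket mm -> world m
    Y=np.array([np.cos(a),np.sin(a)]);X=np.array([Y[1],-Y[0]]); return np.array([*(O+(x*X+y*Y)/1e3),z/1e3])
def leg(s,off,xc=22.):  # s mm along from fold (+ to +y), off mm to open side from line
    c,sn=np.cos(np.pi/12),np.sin(np.pi/12); g=1 if s>=0 else -1
    # corner mitre at fold, direction (-sn, g*c)
    return np.array([xc-off/c,0])+abs(s)*np.array([-sn,g*c])
E
python3 - <<'E'
from h import *
r,t=pickle.load(open('w1.pkl','rb'))
u0,v0,k=345,105,4
im=cv2.resize(r['image'][v0:v0+170,u0:u0+140,::-1],None,fx=k,fy=k,interpolation=cv2.INTER_CUBIC)
raw=im.copy()
def dot(P,col):
    p=proj(r,P); cv2.circle(im,tuple(int(round(float(q))) for q in ((p-[u0,v0]+.5)*k-.5)),3,col,-1)
for x,y in [(-55,-75),(-55,75),(55,75),(55,-75)]: dot(bw(x,y,8),(0,0,255))
dot(bw(-18,66,22),(0,255,255))
for s in (-62,-31,0,31,62):
    dot(bw(*leg(s,3),8),(0,255,0)); dot(bw(*leg(s,23),78),(255,0,0)); dot(bw(*leg(s,23),72),(255,0,255))
cv2.imwrite('pics/o1.png',np.hstack([raw,im])[:600,:])
print(im.shape)
a=np.hstack([raw,im]); a=cv2.resize(a,None,fx=.8*.88,fy=.8*.88) if 0 else a
cv2.imwrite('pics/o1.png',im[:600])
E
```

```text
(680, 560, 3)
```

View pics/o1.png

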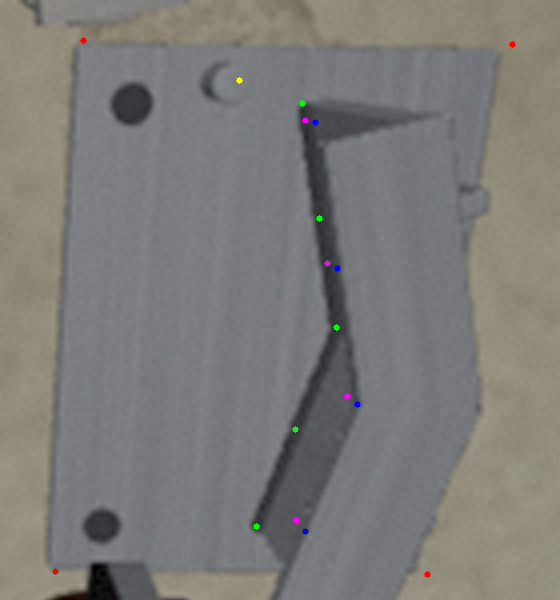

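```bash
python3 - <<'E'
from h import *
np.set_printoptions(precision=1,suppress=True)
r,t=pickle.load(open('w1.pkl','rb'))
def b(u,v,z):
    P=ray(r,(345+(u+.5)/4-.5,105+(v+.5)/4-.5),z/1e3)[:2]-O; Y=np.array([np.cos(yb),np.sin(yb)]);X=np.array([Y[1],-Y[0]]); return 1e3*np.array([P@X,P@Y])
for n,p,z in [('c++-',(78,44),8),('c++',(498,50),8),('c--',(48,566),8),('studtop',(234,82),22),('f0',(302,105),8),('fold',(336,333),8),('f8',(255,527),8),('lipfold',(357,405),78),('hole',(131,104),8),('hole2',(101,526),8)]: print(n,b(*p,z))
E
```

```text
c++- [-56.3  74.1]
c++ [51.7 73.5]
c-- [-57.2 -73.2]
studtop [-19.3  65.5]
f0 [ 2.9 59.4]
fold [19.2 -1.7]
f8 [  2.7 -60.2]
lipfold [-1.8 -0.1]
hole [-41.7  59.3]
hole2 [-42.3 -60.3]
```

Request:
drive_tool(increments=[[50,[6,20,-10],0],[50,[13,40,-10],0],[50,[14,46,-10],0],[50,[14,46,-10],0],[50,[14,46,-10],0],[50,[14,46,-10],0],[50,[14,46,-10],0],[50,[14,46,0],0],[50,[9,29,0],0],[50,[0,0,0],10.2],[50,[0,0,0],10.2],[50,[0,0,0],10.2],[50,[0,0,0],0],[50,[0,0,0],0]])

```text
time_s: 3.75
tool_pos: [0.5732, -0.1199, 0.2518]
eef_rot: [-2.764, 1.492, -0.001]
ft_force: [0.7, 0.3, -0.1]
grip_width: 0.0499
finger_force: 0.0
```

```bash
python3 - <<'E'
from workcell import env
import cv2,pickle
from h import *
s=env.observe(); print(s['time_s'],s['tool_pos'],s['eef_rot'],s['qpos'],s['grip_width'],s['ft_force'])
r=env.read_camera('wrist'); pickle.dump(r,open('w2.pkl','wb'))
cv2.imwrite('pics/w2.png',cv2.resize(r['image'][:,:,::-1],(800,500),interpolation=cv2.INTER_CUBIC))
d=pickle.load(open('cams0.pkl','rb'))['top']
Y=np.array([np.cos(yb),np.sin(yb)]);X=np.array([Y[1],-Y[0]])
for p in [(277,305)]:
    P=ray(d,(230+p[0]/5,140+p[1]/5),.078)[:2]-O; print(1e3*P@X,1e3*P@Y)
print(proj(r,[.573,-.1195,.082]),proj(r,[.573,-.1195,.14]))
E
```

```text
3.75 [ 0.57315538 -0.119869    0.25179611] [-2.76438977e+00  1.49170621e+00 -8.89854642e-04] [ 1.27543334e-01  2.04223355e-01 -1.73090664e-01 -1.57443300e-06
 -1.19278393e+00  4.53583289e-01] 0.0499098854759929 [ 0.67769378  0.33604326 -0.05383717]
1.715277306292368 -3.0012307953399042
[319.8359621  186.72939906] [319.76614838 202.50685024]
```

View pics/w2.png

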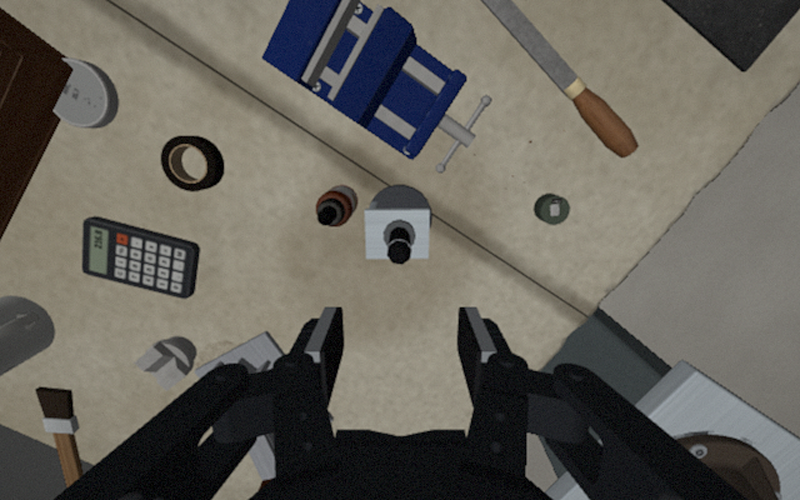

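Request:
drive_tool(increments=[[36,[0,0,15],0],[36,[0,0,30],0],[36,[0,0,30],0],[36,[0,0,30],0],[36,[0,0,20],0],[36,[0,0,10],0],[36,[0,0,4],0],[36,[0,0,0],0],[10,[0,0,0],0],[10,[0,0,0],0],[10,[0,0,0],0],[10,[0,0,0],0],[10,[0,0,0],0]], newtons=20)

```text
time_s: 5.42
tool_pos: [0.574, -0.1199, 0.1131]
eef_rot: [-2.761, 1.497, -0.002]
ft_force: [-0.3, 1.0, 7.6]
grip_width: 0.017
finger_force: 24.1
```

Request:
drive_tool(increments=[[10,[0,0,-4],0],[10,[0,0,-8],0],[10,[0,0,-8],0],[10,[0,0,-4],0],[10,[-4,0,0],0],[10,[-5,0,0],0],[10,[-5,0,0],0],[10,[-5,0,0],0],[10,[-5,0,0],0],[10,[-5,0,0],0],[10,[0,0,0],0]])

```text
time_s: 6.8
tool_pos: [0.5573, -0.0952, 0.1364]
eef_rot: [-2.762, 1.497, 0.0]
ft_force: [1.6, -1.1, 0.1]
grip_width: 0.0172
finger_force: 23.2
```

```bash
python3 - <<'E'
from workcell import env
from h import *
s=env.observe(); print(s['time_s'],s['tool_pos'],s['ft_force'],s['ft_torque'],s['grip_width'])
r=env.read_camera('wrist');pickle.dump(r,open('w3.pkl','wb')); cv2.imwrite('pics/w3.png',cv2.resize(r['image'][100:300,200:440,::-1],(720,600),interpolation=cv2.INTER_CUBIC))
E
```

```text
6.8 [ 0.55726131 -0.09518584  0.13641332] [ 1.60022176 -1.11891393  0.10254947] [-0.68423388 -0.67024125 -0.00946135] 0.01721462075352132
```

View pics/w3.png

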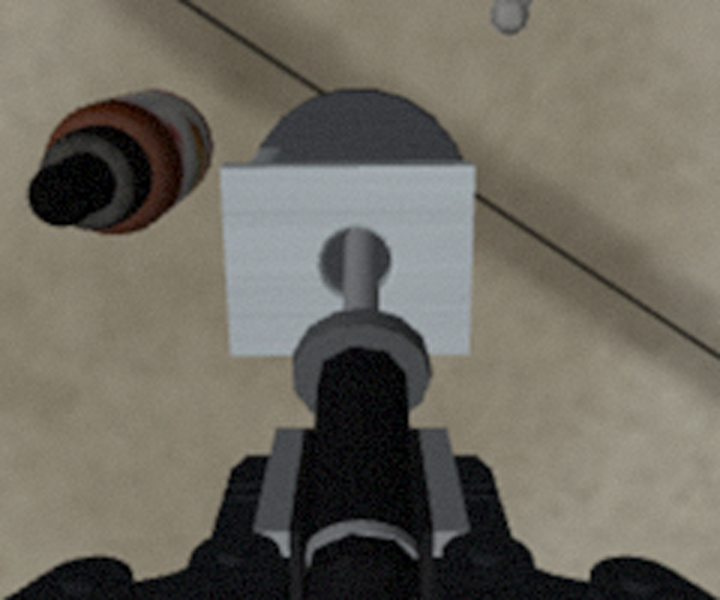

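Request:
drive_tool(increments=[[10,[-5,0,0],0],[10,[-5,0,0],0],[10,[-5,0,0],0],[10,[-5,0,0],0],[10,[-5,0,0],0],[10,[-1,0,0],0],[10,[0,0,0],0]])

```text
time_s: 7.72
tool_pos: [0.5433, -0.0736, 0.1366]
eef_rot: [-2.762, 1.497, -0.0]
ft_force: [0.8, -0.9, 2.7]
grip_width: 0.0173
finger_force: 22.7
```

Request:
drive_tool(increments=[[10,[0,0,0],0],[10,[0,0,0],0],[10,[-1,0,-2],0],[10,[-4,0,-6],0],[10,[-6,0,-8],0],[10,[-6,0,-8],0],[10,[-6,0,-8],0],[10,[-4,0,-8],0],[10,[0,0,-12],0],[10,[0,0,-15],0],[10,[0,0,-15],0],[10,[0,0,-10],0],[10,[0,0,0],0],[10,[0,0,0],0]], newtons=90)

```text
time_s: 9.48
tool_pos: [0.5283, -0.0512, 0.2278]
eef_rot: [2.761, -1.498, -0.001]
ft_force: [0.1, -0.3, -0.7]
grip_width: 0.0152
finger_force: 88.1
```

```bash
python3 - <<'E'
from workcell import env
from h import *
s=env.observe(); print(s['time_s'],s['tool_pos'],s['eef_rot'],s['ft_force'],s['ft_torque'],s['grip_width'])
r=env.read_camera('wrist');t=env.read_camera('top');c=env.read_camera('scene');pickle.dump((r,t,c,s),open('w4.pkl','wb'))
cv2.imwrite('pics/w4.png',cv2.resize(r['image'][100:300,200:440,::-1],(720,600),interpolation=cv2.INTER_CUBIC))
E
```

```text
9.475 [ 0.52830721 -0.05123673  0.227845  ] [ 2.76113404e+00 -1.49791265e+00 -1.10033468e-03] [ 0.0567603  -0.31703045 -0.69157194] [0.02659501 0.07026695 0.06772053] 0.01518391877579529
```

View pics/w4.png

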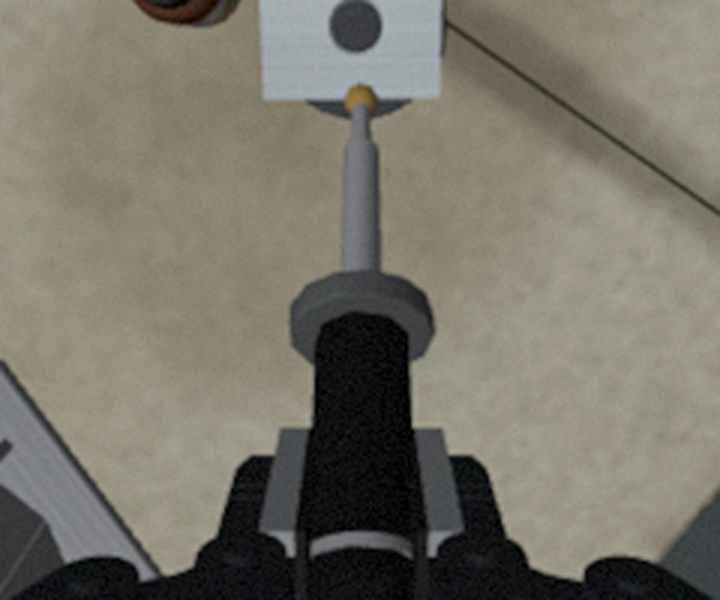

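```bash
python3 - <<'E'
from h import *
from scipy.optimize import least_squares
from scipy.spatial.transform import Rotation as R
np.set_printoptions(precision=4,suppress=True)
r,t,c,s=pickle.load(open('w4.pkl','rb'))
Rt=R.from_rotvec(s['eef_rot']).as_matrix(); p=np.array(s['tool_pos']); print(Rt)
tipg=p+Rt@[62e-3,0,70e-3]
for n,im in (('wrist',r),('top',t),('scene',c)):
    a=im['image'].astype(int); m=((a[...,0]-a[...,2]>45)&(a[...,0]-a[...,1]>10)&(a[...,0]-a[...,1]<70)).astype(np.uint8)
    N,l,st,ce=cv2.connectedComponentsWithStats(m); g=proj(im,tipg); print(n,'guess',g,[(ce[i],st[i,4]) for i in range(1,N) if np.linalg.norm(ce[i]-g)<20 and st[i,4]>1])
def tl(d): # wrist ray in tool frame
    a=ray(r,d,0.0); o=np.array(r['T'])[:3,3]; return Rt.T@(o-p)*1e3, Rt.T@(a-o)/np.linalg.norm(a-o)
o,db=tl((320.3,132.7)); _,dc=tl((320.8,206)); 
print('cam in tool',o)
# plane y~0: for theta, collar mid from depth
# ball points along ray
for L in (200,210,220,230,240,250): print(L,o+L*db)
z=168; T=np.array(r['T']); f=-T[:3,2]; fd=Rt.T@f
col=o+dc*z/(dc@fd); print('collar mid',col)
# distance 65 from collar mid
A=db@(o-col); B=(o-col)@(o-col)-65**2; L=-A+np.sqrt(A*A-B); b=o+L*db; ax=(col-b)/65; print('ball',b,'axis',ax,'theta',np.degrees(np.arctan2(-ax[0],-ax[2])),'z at grasp: ',(np.array([0,0,-11])-col)@ax+3, 'perp', np.linalg.norm(np.cross(np.array([0,0,-11])-col,ax)))
E
```

```text
[[ 0.5452 -0.8383 -0.0008]
 [-0.8383 -0.5452  0.0001]
 [-0.0005  0.0006 -1.    ]]
wrist guess [319.7341 134.4672] [(array([319.38, 132.08]), np.int32(50))]
top guess [408.0882 205.5279] []
scene guess [370.275  208.9423] [(array([371.1667, 209.8333]), np.int32(6))]
cam in tool [  75.9741    0.178  -133.5943]
200 [63.4432  0.3884 66.0126]
210 [62.8167  0.3989 75.9929]
220 [62.1901  0.4095 85.9733]
230 [61.5636  0.42   95.9536]
240 [ 60.937    0.4305 105.934 ]
250 [ 60.3105   0.441  115.9143]
collar mid [24.0546  0.6408 26.1915]
ball [62.6603  0.4016 78.4843] axis [-0.5939  0.0037 -0.8045] theta 36.43697946897522 z at grasp:  47.20518183518686 perp 2.852753036192001
```

Request:
drive_tool(increments=[[10,[0,0,0],6],[10,[0,0,0],10.2],[10,[0,0,0],10.2],[10,[0,0,0],10.2],[10,[0,0,0],10.2],[10,[0,0,0],10.2],[10,[0,0,0],10.3],[10,[0,0,0],0]])

```text
time_s: 10.62
tool_pos: [0.5285, -0.0512, 0.228]
eef_rot: [1.47, -2.776, -0.0]
ft_force: [-0.1, -0.1, -0.8]
grip_width: 0.0156
finger_force: 88.1
```

```bash
cat >> h.py <<'E'
from scipy.spatial.transform import Rotation as R
TIP=np.array([63,.3,72.5])
def seam(i,xfb=16.4):
    s=48-12*i; c,sn=np.cos(np.pi/12),np.sin(np.pi/12); return np.array([xfb-abs(s)*sn, s*c])
def todo(st,bx,by,z,tip=TIP):
    """tool-frame shift (mm) bringing the extended ball centre to bracket bx,by and height z mm"""
    Rt=R.from_rotvec(st['eef_rot']).as_matrix(); P=np.array(st['tool_pos'])+Rt@tip/1e3
    return Rt.T@(bw(bx,by,z)-P)*1e3
def tipb(st,tip=TIP):
    Rt=R.from_rotvec(st['eef_rot']).as_matrix(); P=np.array(st['tool_pos'])+Rt@tip/1e3
    Y=np.array([np.cos(yb),np.sin(yb)]);X=np.array([Y[1],-Y[0]]);d=P[:2]-O; return np.array([d@X*1e3,d@Y*1e3,P[2]*1e3])
E
python3 - <<'E'
from workcell import env
from h import *
np.set_printoptions(precision=2,suppress=True)
s=env.observe(); Rt=R.from_rotvec(s['eef_rot']).as_matrix(); print(s['qpos'],np.degrees(np.arctan2(Rt[1,0],Rt[0,0])),s['ft_force'],tipb(s))
a=np.deg2rad(7.5); u=np.array([np.cos(a),-np.sin(a)])
for back,z in ((30,150),(30,25),(8,25),(8,14)):
    q=seam(0)-back*u; print(back,z,todo(s,*q,z))
for i in range(9): print(i,seam(i),todo(s,*seam(i),12)-todo(s,*seam(max(i-1,0)),12))
E
```

```text
[ 0.27  0.13 -0.32 -0.   -1.12 -0.87] -124.17564178244271 [-0.1  -0.05 -0.76] [284.95  36.17 155.49]
30 150 [-309.96   25.89    5.35]
30 25 [-310.02   25.84  130.35]
8 25 [-288.02   25.88  130.36]
8 14 [-288.03   25.88  141.36]
0 [ 3.98 46.36] [0. 0. 0.]
1 [ 7.08 34.77] [ 4.57 11.1   0.01]
2 [10.19 23.18] [ 4.57 11.1   0.01]
3 [13.29 11.59] [ 4.57 11.1   0.01]
4 [16.4  0. ] [ 4.57 11.1   0.01]
5 [ 13.29 -11.59] [-1.59 11.89  0.  ]
6 [ 10.19 -23.18] [-1.59 11.89  0.  ]
7 [  7.08 -34.77] [-1.59 11.89  0.  ]
8 [  3.98 -46.36] [-1.59 11.89  0.  ]
```

Request:
drive_tool(increments=[[10,[-20,2,0],0],[10,[-45,4,0],0],[10,[-45,4,0],0],[10,[-45,4,0],0],[10,[-45,4,0],0],[10,[-45,4,0],0],[10,[-45,4,0],0],[10,[-20,0,0],0],[10,[0,0,0],0],[10,[0,0,15],0],[10,[0,0,30],0],[10,[0,0,30],0],[10,[0,0,30],0],[10,[0,0,15],0],[10,[0,0,10],0],[10,[0,0,0],0]])

```text
time_s: 12.62
tool_pos: [0.6815, 0.2195, 0.0981]
eef_rot: [1.469, -2.777, 0.0]
ft_force: [-0.2, -0.0, 0.3]
grip_width: 0.0159
finger_force: 88.1
```

```bash
python3 - <<'E'
from workcell import env
from h import *
np.set_printoptions(precision=2,suppress=True)
s=env.observe(); print(s['time_s'],s['qpos'],s['ft_force'],tipb(s),todo(s,*seam(0),12),s['grip_width'])
t=env.read_camera('top');c=env.read_camera('scene');r=env.read_camera('wrist');pickle.dump((r,t,c,s),open('w5.pkl','wb'))
for im in (t,r,c):
    g=proj(im,np.array(s['tool_pos'])+R.from_rotvec(s['eef_rot']).as_matrix()@TIP/1e3)
    a=im['image'].astype(int); m=((a[...,0]-a[...,2]>40)&(a[...,0]-a[...,1]>10)&(a[...,0]-a[...,1]<70)).astype(np.uint8)
    N,l,st,ce=cv2.connectedComponentsWithStats(m); print(g,[(ce[i],st[i,4]) for i in range(1,N) if np.linalg.norm(ce[i]-g)<20])
E
```

```text
12.625 [ 0.58  0.53 -0.06  0.   -0.99 -1.18] [-0.22 -0.05  0.26] [-25.66  50.67  25.63] [29.94  0.43 13.65] 0.015931093674078176
[287.36 179.85] [(array([288. , 179.5]), np.int32(2))]
[320.27 132.12] [(array([319.81, 132.11]), np.int32(53))]
[328.39 187.49] []
```

Request:
drive_tool(increments=[[10,[8,0,0],0],[10,[9,0,3],0],[10,[5,0,4],0],[10,[0,0,2],0],[10,[0,0,1],0],[10,[0,0,0],0],[10,[0,0,0],0]])

```text
time_s: 13.65
tool_pos: [0.6693, 0.2017, 0.0883]
eef_rot: [-1.469, 2.777, -0.0]
ft_force: [-0.2, -0.5, -0.8]
grip_width: 0.0158
finger_force: 88.1
```

Request:
drive_tool(increments=[[10,[0,0,2],0],[10,[0,0,2],0],[10,[0,0,0],0]])

```text
time_s: 14.02
tool_pos: [0.6692, 0.2014, 0.0842]
eef_rot: [1.469, -2.777, 0.0]
ft_force: [-0.5, 0.4, 0.9]
grip_width: 0.0155
finger_force: 88.3
```

Request:
drive_tool(increments=[[10,[0,0,1.5],0],[10,[0,0,1.5],0],[10,[0,0,0],0]])

```text
time_s: 14.4
tool_pos: [0.6691, 0.2012, 0.0813]
eef_rot: [1.469, -2.777, 0.0]
ft_force: [-1.1, -1.4, 2.6]
grip_width: 0.0156
finger_force: 88.3
```

Request:
drive_tool(increments=[[10,[2,0,0],0],[10,[2,0,0],0],[10,[2,0,0],0],[10,[1,0,0],0],[10,[0,0,0],0]])

```text
time_s: 15.02
tool_pos: [0.6653, 0.1958, 0.0814]
eef_rot: [-1.469, 2.777, 0.0]
ft_force: [1.4, 0.6, 1.4]
grip_width: 0.0157
finger_force: 88.5
```

```bash
cat > f.py <<'E'
from workcell import env
from h import *
np.set_printoptions(precision=2,suppress=True)
F=[]
for i in range(6):
    env.read_camera('top'); s=env.observe(); F.append(R.from_rotvec(s['eef_rot']).as_matrix().T@np.array(s['ft_force']))
print(s['time_s'],'F tool',np.mean(F,0),np.std(F,0),'tip ext',tipb(s),'to seam',[todo(s,*seam(i),12) for i in (0,4,8)])
E
python3 f.py
```

```text
15.325 F tool [-1.52 -0.11 -1.55] [0.4  0.47 0.42] tip ext [ 2.8  46.93  8.81] to seam [array([ 1.24,  0.41, -3.19]), array([19.57, 44.77, -3.19]), array([13.25, 92.36, -3.2 ])]
```

Request:
drive_tool(increments=[[10,[1.5,0,0],0],[10,[1.5,0,0],0],[10,[0,0,0],0]])

```text
time_s: 15.7
tool_pos: [0.6634, 0.1931, 0.0813]
eef_rot: [1.469, -2.777, -0.0]
ft_force: [0.4, 0.2, 1.2]
grip_width: 0.0155
finger_force: 88.4
```

```bash
python3 f.py
```

```text
16.0 F tool [-0.91  0.04 -1.69] [0.41 0.46 0.38] tip ext [ 5.9  46.46  8.79] to seam [array([-1.89,  0.34, -3.21]), array([16.43, 44.71, -3.2 ]), array([10.12, 92.29, -3.2 ])]
```

Request:
drive_tool(increments=[[10,[1,0,0],0],[10,[0.5,0,0],0],[10,[0,0,0],0]])

```text
time_s: 16.38
tool_pos: [0.6628, 0.1921, 0.0813]
eef_rot: [-1.469, 2.777, 0.0]
ft_force: [-0.6, 1.7, 1.5]
grip_width: 0.0153
finger_force: 88.4
```

```bash
python3 f.py
```

```text
16.675 F tool [-1.7  -0.02 -0.84] [0.41 0.25 0.4 ] tip ext [ 7.24 46.32  8.81] to seam [array([-3.24,  0.37, -3.19]), array([15.08, 44.74, -3.19]), array([ 8.77, 92.32, -3.2 ])]
```

Request:
drive_tool(increments=[[10,[1,0,0],0],[10,[0.5,0,0],0],[10,[0,0,0],0]])

```text
time_s: 17.05
tool_pos: [0.6621, 0.191, 0.0814]
eef_rot: [-1.469, 2.776, 0.0]
ft_force: [1.8, 2.6, -0.4]
grip_width: 0.0155
finger_force: 88.5
```

```bash
python3 f.py
```

```text
17.35 F tool [-3.08 -0.32  0.01] [0.46 0.32 0.32] tip ext [ 8.64 46.15  8.8 ] to seam [array([-4.65,  0.39, -3.2 ]), array([13.67, 44.76, -3.21]), array([ 7.36, 92.34, -3.21])]
```

Request:
drive_tool(increments=[[10,[-1.2,0.2,0],0],[10,[0,0,0],0],[10,[0,0,0],0],[10,[0.92,2.22,0],0],[10,[0.92,2.22,0],0],[10,[0.92,2.22,0],0],[10,[0.92,2.22,0],0],[10,[0.92,2.22,0],0],[10,[0.92,2.22,0],0],[10,[0.92,2.22,0],0],[10,[0.92,2.22,0],0],[10,[0.92,2.22,0],0],[10,[0.92,2.22,0],0],[10,[0,0,0],0]])

```text
time_s: 19.1
tool_pos: [0.6385, 0.1968, 0.0813]
eef_rot: [1.469, -2.777, -0.0]
ft_force: [0.6, 2.1, 1.1]
grip_width: 0.0158
finger_force: 88.3
```

```bash
python3 f.py
```

```text
19.4 F tool [-2.1   0.8  -0.93] [0.35 0.41 0.2 ] tip ext [13.94 22.61  8.66] to seam [array([-12.96, -22.26,  -3.36]), array([ 5.37, 22.1 , -3.33]), array([-0.93, 69.69, -3.32])]
```

Request:
drive_tool(increments=[[10,[0.88,2.21,0],0],[10,[0.88,2.21,0],0],[10,[0.88,2.21,0],0],[10,[0.88,2.21,0],0],[10,[0.88,2.21,0],0],[10,[0.88,2.21,0],0],[10,[0.88,2.21,0],0],[10,[0.88,2.21,0],0],[10,[0.88,2.21,0],0],[10,[0.88,2.21,0],0],[10,[0,0,0],0]])

```text
time_s: 20.78
tool_pos: [0.6152, 0.2019, 0.0812]
eef_rot: [1.469, -2.777, -0.0]
ft_force: [0.3, 1.4, 1.6]
grip_width: 0.016
finger_force: 88.3
```

```bash
python3 f.py
```

```text
21.075 F tool [-2.01  1.02 -0.86] [0.41 0.4  0.36] tip ext [19.82 -0.41  8.68] to seam [array([-21.77, -44.32,  -3.34]), array([-3.44,  0.04, -3.32]), array([-9.75, 47.62, -3.31])]
```

Request:
drive_tool(increments=[[10,[-0.2,2.4,0],0],[10,[-0.3,2.4,0],0],[10,[-0.32,2.4,0],0],[10,[-0.32,2.4,0],0],[10,[-0.32,2.4,0],0],[10,[-0.32,2.4,0],0],[10,[-0.32,2.4,0],0],[10,[-0.32,2.4,0],0],[10,[-0.32,2.4,0],0],[10,[-0.32,2.4,0],0],[10,[0,0,0],0]])

```text
time_s: 22.45
tool_pos: [0.5972, 0.2182, 0.0812]
eef_rot: [1.469, -2.777, -0.0]
ft_force: [0.9, -0.6, 1.0]
grip_width: 0.0162
finger_force: 88.4
```

```bash
python3 f.py
```

```text
22.75 F tool [-1.37 -0.25 -1.26] [0.26 0.43 0.39] tip ext [ 13.59 -23.8    8.72] to seam [array([-18.64, -68.32,  -3.31]), array([ -0.3 , -23.96,  -3.29]), array([-6.6 , 23.63, -3.28])]
```

Request:
drive_tool(increments=[[10,[-0.28,2.4,0],0],[10,[-0.28,2.4,0],0],[10,[-0.28,2.4,0],0],[10,[-0.28,2.4,0],0],[10,[-0.28,2.4,0],0],[10,[-0.28,2.4,0],0],[10,[-0.28,2.4,0],0],[10,[-0.28,2.4,0],0],[10,[-0.28,2.4,0],0],[10,[-0.28,2.4,0],0],[10,[0,0,0],0],[10,[0,0,0],0]])

```text
time_s: 24.25
tool_pos: [0.579, 0.2339, 0.0812]
eef_rot: [1.469, -2.777, -0.001]
ft_force: [1.3, 2.1, 1.3]
grip_width: 0.0158
finger_force: 88.3
```

```bash
python3 f.py; python3 - <<'E'
from workcell import env
from h import *
t=env.read_camera('top'); r=env.read_camera('wrist')
a=t['image'][140:250,230:350,::-1]; b=r['image'][100:300,200:440,::-1]
cv2.imwrite('pics/z.png',np.hstack([cv2.resize(a,(400,367),interpolation=cv2.INTER_CUBIC),cv2.resize(b,(400,367))]))
E
```

```text
24.55 F tool [-1.87  0.06 -1.01] [0.86 0.33 0.64] tip ext [  7.72 -47.18   8.71] to seam [array([-15.84, -92.27,  -3.31]), array([  2.49, -47.91,  -3.3 ]), array([-3.81, -0.33, -3.29])]
```

View pics/z.png

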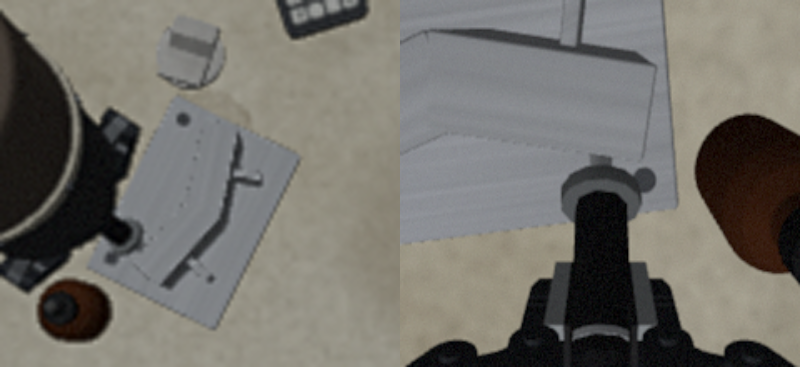

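Request:
drive_tool(increments=[[10,[-1.5,0,-2],0],[10,[-1.5,0,-2],0],[10,[-1.5,0,-2],0],[10,[-4,0,-6],0],[10,[-6,0,-8],0],[10,[-6,0,-8],0],[10,[-9,0,-13],0],[10,[0,0,-30],0],[10,[0,0,-30],0],[10,[0,0,-30],0],[10,[0,0,-16],0],[10,[20,-8,0],0],[10,[40,-16,0],0],[10,[40,-16,0],0],[10,[40,-16,0],0],[10,[40,-16,0],0],[10,[40,-16,0],0],[10,[40,-16,0],0],[10,[24,-10,0],0],[10,[10,-4,0],0]])

```text
time_s: 27.15
tool_pos: [0.5266, -0.0531, 0.2275]
eef_rot: [1.466, -2.777, -0.001]
ft_force: [-0.3, 0.1, -1.7]
grip_width: 0.0154
finger_force: 88.1
```

Request:
drive_tool(increments=[[10,[0,0,0],-6],[10,[0,0,0],-10.2],[10,[0,0,0],-10.2],[10,[0,0,0],-10.2],[10,[0,0,0],-10.2],[10,[0,0,0],-10.2],[10,[0,0,0],-10.3],[10,[0,0,0],0],[10,[0,0,0],0]])

```text
time_s: 28.28
tool_pos: [0.5277, -0.0512, 0.228]
eef_rot: [2.758, -1.503, -0.001]
ft_force: [0.1, -0.0, -1.5]
grip_width: 0.0154
finger_force: 88.1
```

```bash
python3 - <<'E'
from workcell import env
from h import *
np.set_printoptions(precision=2,suppress=True)
s=env.observe(); Rt=R.from_rotvec(s['eef_rot']).as_matrix(); p=np.array(s['tool_pos'])
print(s['time_s'],p*1e3,np.degrees(np.arctan2(Rt[1,0],Rt[0,0])),s['ft_force'])
print('to topstart',Rt.T@(np.array([.5283,-.0512,.2278])-p)*1e3,'to lean end',Rt.T@(np.array([.5433,-.0736,.1366])-p)*1e3,'hole',Rt.T@(np.array([.573,-.1195,.082])-p)*1e3)
im=env.read_camera('wrist'); a=im['image'].astype(int); m=((a[...,0]-a[...,2]>40)&(a[...,0]-a[...,1]>10)&(a[...,0]-a[...,1]<70)).astype(np.uint8)
g=proj(im,p+Rt@TIP/1e3); N,l,st,ce=cv2.connectedComponentsWithStats(m); print(g,[(ce[i],st[i,4]) for i in range(1,N) if np.linalg.norm(ce[i]-g)<20])
b=cv2.cvtColor(im['image'],cv2.COLOR_RGB2GRAY); print('hole px pred',proj(im,[.573,-.1195,.082]))
h=proj(im,[.573,-.1195,.082]).astype(int); w=b[h[1]-20:h[1]+20,h[0]-20:h[0]+20]; dk=(w<105).astype(np.uint8)
N,l,st,ce=cv2.connectedComponentsWithStats(dk); print([(ce[i]+h-20,st[i]) for i in range(1,N) if st[i,4]>20])
E
```

```text
28.275 [527.74 -51.17 227.97] -57.163448679459144 [ 0.12 -0.04 -1.53]
to topstart [ 0.33 -0.46  0.17] to lean end [27.31 -0.97 91.36] hole [ 82.    -1.07 145.94]
[320.17 132.78] [(array([319.4 , 132.11]), np.int32(55))]
hole px pred [318.65 106.57]
[(array([317.31, 107.7 ]), array([ 11,  13,  17,  18, 238], dtype=int32))]
```

Request:
drive_tool(increments=[[10,[0,-0.5,12],0],[10,[0,-0.5,15],0],[10,[0,-0.5,15],0],[10,[0,0,9],0],[10,[4,0,8],0],[10,[6,0,8],0],[10,[0,0,0],0]])

```text
time_s: 29.2
tool_pos: [0.5347, -0.0593, 0.1607]
eef_rot: [2.761, -1.498, -0.001]
ft_force: [0.8, 0.4, -0.6]
grip_width: 0.0155
finger_force: 88.1
```

Request:
drive_tool(increments=[[10,[3,0,4],0],[10,[3,0,4],0],[10,[3,0,4],0],[10,[3,0,4],0],[10,[0,0,0],0]])

```text
time_s: 29.82
tool_pos: [0.5412, -0.0691, 0.145]
eef_rot: [2.761, -1.498, -0.0]
ft_force: [-0.6, -0.5, -0.4]
grip_width: 0.0158
finger_force: 88.1
```

Request:
drive_tool(increments=[[10,[2,0,3],0],[10,[2,0,3],0],[10,[1,0,2],0],[10,[0,0,0],0]])

```text
time_s: 30.32
tool_pos: [0.5442, -0.0733, 0.1372]
eef_rot: [2.762, -1.498, 0.001]
ft_force: [1.0, -2.0, -0.4]
grip_width: 0.0154
finger_force: 88.1
```

Request:
drive_tool(increments=[[10,[0,0,0],0],[10,[0,0,0],0],[10,[4,0,0],0],[10,[4,0,0],0],[10,[4,0,0],0],[10,[4,0,0],0],[10,[4,0,0],0],[10,[0,0,0],0]], newtons=20)

```text
time_s: 31.32
tool_pos: [0.5532, -0.0885, 0.1356]
eef_rot: [-2.76, 1.499, 0.007]
ft_force: [-0.7, 6.7, -6.3]
grip_width: 0.0154
finger_force: 88.3
```

```bash
cat > g.py <<'E'
from workcell import env
from h import *
np.set_printoptions(precision=2,suppress=True)
s=env.observe(); Rt=R.from_rotvec(s['eef_rot']).as_matrix(); p=np.array(s['tool_pos'])
print(s['time_s'],Rt.T@np.array(s['ft_force']),'hole rel',Rt.T@(np.array([.573,-.1195,.082])-p)*1e3)
im=env.read_camera('wrist'); b=cv2.cvtColor(im['image'],cv2.COLOR_RGB2GRAY)
for v in range(130,330,6): # runs of dark/grey along rows near centre
    print(v,' '.join('%3d'%x for x in b[v,288:354:3]))
a=im['image'].astype(int); print('gold',int(((a[...,0]-a[...,2]>40)&(a[...,0]-a[...,1]>10)&(a[...,0]-a[...,1]<70))[90:180,290:350].sum()))
E
python3 g.py
```

```text
31.325 [-5.96 -3.08  6.32] hole rel [37.03  0.2  53.48]
130 112 108  58  59  61  57  56  59  56  60  58  62  57  53  56  59  59  57  55  68 121 117
136  83  61  60  57  56  58  59  61  62  60  56  58  57  58  59  56  58  58  56  60  55  98
142  86  80  79  82  83  80  79  78  93  96  96  98  95  99  95  98 100 109 111 108 111 108
148 159 161 162 163 162 162 161 161 163 163 160 162 161 164 163 165 165 163 161 164 162 160
154 157 160 156 158 163 160 159 160 162 159 162 160 163 161 162 161 158 165 161 162 160 159
160 158 158 156 158 159 160 157 156 158 159 159 161 161 158 157 160 157 155 160 157 160 157
166 165 162 163 161 163 164 162 160  87 111 115  93  87 150 164 162 161 162 162 161 163 162
172 160 163 165 163 161 160 131  61  58 114 113  91  64  58 123 161 161 163 160 161 162 162
178 162 165 164 162 164 167 122  59  57 114 113  96  64  59 127 162 162 163 160 161 158 161
184 159 158 156 159 160 159 160 115  67 114 110  94  63 140 160 157 160 161 160 158 156 159
190 159 159 161 162 157 160 156 157 159 114 111  89  64 165 158 160 158 158 158 159 157 160
196 162 162 159 157 157 160 161 
[... 1390 characters left out ...]
9  10   3   4  14   3  10  23  27  27  10  21  19
292  18  19  17  18  30   1  11  17  15  19  13   5   3  20  24  11   8  29  19  11  15  11
298   9  12  15   8  29  16  13  19  16  10  16  15  15  13   0   6   5  14  26  16  21  21
304  10  11  18   6  23  23  57  25   7  15  18  14  20  22  19  32 114  32  20  22  14  19
310  20  26  16   2  28  79 143 144 125 105  87  42  86 124 147 143 127  24   9  28  18   3
316  16   9  17   4  20 108 140 141 143 147 139 142 145 142 143 143 149  24  50  26  20  24
322   7   9   6  61 147 143 148 141 144 141 148 149 150 142 140 144 147 147 125  28  19  22
328  19  10   9 123 145 145 141 138 144 145 146 144 143 143 148 140 141 141 144  25  14  15
gold 0
```

Request:
drive_tool(increments=[[17,[0,0,0],0],[17,[0,0,0],0]], newtons=20)

```text
time_s: 31.62
tool_pos: [0.5542, -0.0897, 0.1368]
eef_rot: [2.761, -1.498, -0.003]
ft_force: [-2.8, 3.0, -1.7]
grip_width: 0.0173
finger_force: 26.3
```

Grip has loosened to about 26 N; continue straightening.

Request:
drive_tool(increments=[[17,[4,0,0],0],[17,[4,0,0],0],[17,[4,0,0],0],[17,[4,0,0],0],[17,[0,0,0],0]])

```text
time_s: 32.25
tool_pos: [0.5638, -0.1036, 0.1372]
eef_rot: [2.761, -1.498, 0.0]
ft_force: [-0.6, 2.4, -1.7]
grip_width: 0.017
finger_force: 26.2
```

Request:
drive_tool(increments=[[17,[4,0,0],0],[17,[4,0,0],0],[17,[4,0,0],0],[17,[4,0,0],0],[17,[3,0,0],0],[17,[0,0,0],0]])

```text
time_s: 33.0
tool_pos: [0.5742, -0.1194, 0.1373]
eef_rot: [-2.761, 1.498, -0.0]
ft_force: [-0.6, 2.9, 1.1]
grip_width: 0.0173
finger_force: 26.6
```

```bash
python3 g.py
```

```text
33.0 [-2.77 -1.04 -1.11] hole rel [-0.58  1.05 55.32]
130 123 121 126 128 133 135 136 134 136 133 135 134 132  88  36  38  17  20 122 135 135 132
136 105 112 116 125 128 135 135 135 135 133 132 128 131 129 130 136 135 135 137 137 132 134
142  96 101 101 104 111 115 123 123 127 123 130 128 131 130 133 137 133 137 135 136 134 134
148  72  97 101 100 102 106 109 107 113 122 127 134 132 133 129 132 135 136 134 129 133 128
154  97  97  61  71 105 105 105 107 106 114 121 125 127 125 131 131 138 136 133 135 135 134
160  97  97 100 100 104  74  65 103 103 105 112 114 112 116 120 120 128 132 135 133 135 134
166 103 101  99  98 105  47  60  62  61  59  60  66  58  63  60  58  36 100 125 125 134 136
172 120 123  84  64  61  59  60  61  62  59  61  56  59  61  58  57  61  60  55  48 121 119
178 127  58  57  64  63  62  60  63  61  60  58  60  61  60  59  62  60  61  57  61  56  88
184 105  93  73  60  60  62  64  59  59  62  66  61  64  63  63  59  63  60  62  64  57  57
190  97  81  59  62  63  60  57  60  61  62  64  61  60  63  61  58  63  62  60  60  61  59
196  98  97 100  98  97  99 101 10
[... 1388 characters left out ...]
4  17  15  17  20  14  13   8  11  31  17  26  19
292  15  12  23  25  21  16   9   7  15  18  18  25  15  19  15   6  12  19  31  21   7  24
298  23  23   8  31  27  17  15   8  18  24  13  27  28  19  24  15   2  25  28  17  21  21
304  21   8  15  22  25 118  89  19  20  20  13  23  16  19  22   1 126  17  32  19  15  17
310   7  19   8  21  14 140 133 127 126  98  75  21  84 134 134 137 142  48  28  18  15  26
316  14  12  10  75  14 136 136 138 132 138 139 137 140 145 145 144 146 106  28  24  19  14
322  12   6   4 141 141 137 136 137 137 143 140 136 142 142 141 142 138 146 149  37  19  12
328  16   0  16 136 134 140 143 144 143 143 141 137 140 141 140 144 147 149 145 110  24  12
gold 0
```

Request:
drive_tool(increments=[[17,[2,0,0],0],[17,[2,0,0],0],[17,[0,0,0],0],[17,[-3,1,0],0],[17,[0,0,6],0],[17,[0,0,7],0],[17,[0,0,5],0],[17,[0,0,3],0],[17,[0,0,0],0]])

```text
time_s: 34.17
tool_pos: [0.5735, -0.1206, 0.116]
eef_rot: [2.761, -1.497, -0.001]
ft_force: [0.3, -1.2, -0.9]
grip_width: 0.0171
finger_force: 26.5
```

Request:
drive_tool(increments=[[17,[0,0,1.5],0],[17,[0,0,1.5],0],[17,[0,0,0],0]])

```text
time_s: 34.55
tool_pos: [0.5739, -0.1206, 0.1137]
eef_rot: [-2.762, 1.497, -0.001]
ft_force: [-0.3, -0.1, 2.1]
grip_width: 0.0172
finger_force: 26.7
```

```bash
python3 - <<'E'
from workcell import env
from h import *
np.set_printoptions(precision=2,suppress=True)
s=env.observe(); Rt=R.from_rotvec(s['eef_rot']).as_matrix(); p=np.array(s['tool_pos'])
print(s['time_s'],Rt.T@np.array(s['ft_force']),'hole rel',Rt.T@(np.array([.573,-.1195,.082])-p)*1e3)
E
```

```text
34.55 [-0.05  0.3  -2.1 ] hole rel [-1.39  0.16 31.72]
```

Collar is touching the plate; release gently and rise.

Request:
drive_tool(increments=[[17,[0,0,0.7],0],[20,[0,0,0],0],[24,[0,0,0],0],[30,[0,0,0],0],[34,[0,0,0],0],[36,[0,0,-4],0],[36,[0,0,-10],0],[36,[0,0,-20],0],[36,[0,0,-30],0],[36,[0,0,-40],0],[36,[0,0,-34],0],[36,[0,0,0],0],[36,[0,0,0],0]])

```text
time_s: 36.17
tool_pos: [0.5734, -0.1205, 0.2508]
eef_rot: [-2.761, 1.498, -0.0]
ft_force: [0.1, -0.0, -0.8]
grip_width: 0.0359
finger_force: 0.0
```

```bash
python3 - <<'E'
from workcell import env
from h import *
np.set_printoptions(precision=2,suppress=True)
s=env.observe(); print(s['time_s'],s['tool_pos'],s['ft_force'])
w0=pickle.load(open('w2.pkl','rb')); d=pickle.load(open('cams0.pkl','rb'))
t=env.read_camera('top'); c=env.read_camera('scene'); w=env.read_camera('wrist')
for n,z in (('top',t),('scene',c)):
    D=np.abs(z['image'].astype(int)-d[n]['image'].astype(int)).max(2)
    for nm,P in (('probe',[.573,-.1195,.14]),('collar',[.573,-.1195,.088]),('vial',[.629,-.1,.06]),('etch',[.513,.2535,.06]),('anvil',[.707,.169,.03])):
        u,v=proj(z,P).astype(int); q=D[v-9:v+10,u-9:u+10]; print(n,nm,(u,v),'mean diff',q.mean().round(1),'n>60',(q>60).sum())
b=cv2.cvtColor(w['image'],cv2.COLOR_RGB2GRAY); h=proj(w,[.573,-.1195,.14]); 
m=(b<45).astype(np.uint8); u,v=h.astype(int); N,l,st,ce=cv2.connectedComponentsWithStats(m[v-25:v+25,u-25:u+25]); print('pred top',h,[(ce[i]+[u-25,v-25],st[i]) for i in range(1,N) if st[i,4]>20])
b=cv2.cvtColor(w0['image'],cv2.COLOR_RGB2GRAY); h=proj(w0,[.573,-.1195,.14]); m=(b<45).astype(np.uint8); u,v=h.astype(int); N,l,st,ce=cv2.connectedComponentsWithStats(m[v-25:v+25,u-25:u+25]); print('before',h,[(ce[i]+[u-25,v-25],st[i]) for i in range(1,N) if st[i,4]>20])
E
```

```text
36.175 [ 0.57 -0.12  0.25] [ 0.1  -0.05 -0.79]
top probe (np.int64(413), np.int64(201)) mean diff 56.6 n>60 174
top collar (np.int64(407), np.int64(204)) mean diff 65.4 n>60 224
top vial (np.int64(396), np.int64(182)) mean diff 38.0 n>60 25
top etch (np.int64(250), np.int64(232)) mean diff 18.8 n>60 0
top anvil (np.int64(286), np.int64(155)) mean diff 39.0 n>60 2
scene probe (np.int64(378), np.int64(217)) mean diff 9.4 n>60 2
scene collar (np.int64(376), np.int64(236)) mean diff 11.9 n>60 3
scene vial (np.int64(388), np.int64(232)) mean diff 8.7 n>60 0
scene etch (np.int64(270), np.int64(177)) mean diff 5.6 n>60 0
scene anvil (np.int64(345), np.int64(179)) mean diff 5.0 n>60 0
pred top [319.13 203.56] [(array([319.53, 186.9 ]), array([ 17,   3,  18,  14, 138], dtype=int32)), (array([319.33, 201.11]), array([ 17,  14,  18,  19, 254], dtype=int32))]
before [319.77 202.51] [(array([319.54, 187.22]), array([ 17,   5,  17,  13, 133], dtype=int32)), (array([318.94, 201.45]), array([ 16,  16,  18,  18, 252], dtype=int32))]
```

```bash
python3 -c "
from workcell import env
print(env.close_job())"
```

```text
the job is handed in; nothing more can be done
None
```

The full weld seam was scanned from the stud end round the fold with light, steady contact, the probe hangs upright and released in its stand, the bottles and anvil show no movement in the camera check, and the job was handed in at about 36 s; the call returned no verdict.

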